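# Register the well plate and hold the pin replicator over it

### The job

Push the white well plate in its steel nest until it sits squarely against the nest's far stop bar and its side stop bar. Then take the pin replicator by its black handle out of its grey dock, lift it over the tops of the tubes in the rack, and finish still holding it level and motionless, pin tips about 1 cm above the plate's rim, every pin over the middle of its own well. The pins must never touch the plate, the plate must stay against its stops, and the rack, dish, beaker and bottle must be left where they stand; do not let go of the replicator at the end.

Things in the scene. Friction and masses are not known exactly. Their poses are not given: they have to be found in the camera images.
- nest: Fixed steel board 6 mm thick, spanning x -105..65, y -122..83 mm, with two dark stop bars, tops 16 mm above the bench: the far bar (110 mm, along y) has its face at x = +43 mm, the side bar (60 mm, along x) at y = +64 mm. Push the plate to nest +x (about away from the robot) and +y (about left, to the rack). Origin: bench level, under the centre of the registered plate.
- plate_top (a point): Loose white plastic plate, 86 (x) by 128 (y) by 20 mm high, 0.12 to 0.21 kg, too wide to grasp; open square wells about 16 mm wide, 4 along x every 19.5 mm, 6 along y every 20 mm. Point: centre of its upper rim, 26 mm above the bench when on the nest. Starts on the board within 9 degrees of the nest's axes, 15 to 35 mm short of each stop.
- handle (a point): Centre of the black handle of the replicator: a block 20 (x) by 76 (y) by 42 mm high on the middle of an aluminium head 82 (x) by 122 (y) by 8 mm, whose upper face is 21 mm below this point. 4 x 6 steel pins, spaced as the wells, point down from the head. Loose, 0.25 to 0.39 kg, balanced under the handle; half a turn makes no difference.
- pin_tips (a point): Centre of the pin tips of the replicator: 49 mm straight below the centre of the handle; same axes as the handle. Each pin is 4 mm thick and stands 20 mm out of the head plate.
- dock: Grey open box fixed to the bench, 78 mm (x) by 118 mm (y), 45 mm high, walls 5 mm, in which the replicator starts: its head plate rests on the box's rim with the pins hanging inside (2 mm of play). Lift it straight up at least 25 mm to clear it. Origin: centre of the underside.
- rack: Loose blue rack, 250 mm long (x), 62 mm wide (y), full of capped tubes whose tops stand 120 mm above the bench. It stands between the dock and the nest. Origin: centre of the underside.
- dish: Flat round pale covered culture dish, 90 mm across, 15 mm high; leave alone. Origin: centre of the underside.
- beaker: White open plastic beaker, 80 mm across, 100 mm high; leave alone. Origin: centre of the underside.
- bottle: Amber bottle with a cap, 66 mm across, 140 mm high; leave alone. Origin: centre of the underside.

How it is judged (in metres and radians):
On the way, in this order (a step that is already met when the one before it is completed fails the run):
1. the plate lies against both stop bars (gaps under 3 mm, parallel to the nest) while the replicator is still in its dock (x of plate_top in the frame of nest above -0.003 m and y of plate_top in the frame of nest above -0.003 m and angle between the x axis of plate_top and the x axis of nest, either way round below 0.03 rad and z of plate_top in the frame of nest below 0.029 m and distance of pin_tips from where it was at the start of the episode below 0.02 m), for 0.2 s.
2. the replicator passes over the tube rack, its pin tips higher than the tubes' tops (height (world z) of pin_tips above 0.12 m and y of pin_tips in the frame of rack between -0.06 and 0.06 m and x of pin_tips in the frame of rack between -0.15 and 0.15 m), for 0.05 s.
At the end, for the whole second after the job is handed in: Plate against both stops (gaps < 3 mm, within 0.03 rad). Fingers hold the replicator still, level within 0.05 rad, pin tips 4 to 18 mm above the plate's rim, centred on it within 5 mm, parallel within 0.05 rad (either way round), touching nothing but the fingers (x of plate_top in the frame of nest above -0.003 m and y of plate_top in the frame of nest above -0.003 m and angle between the x axis of plate_top and the x axis of nest, either way round below 0.03 rad and z of plate_top in the frame of nest below 0.029 m and z of pin_tips in the frame of plate_top between 0.004 and 0.018 m and horizontal distance between pin_tips and plate_top below 0.005 m and angle between the x axis of pin_tips and the x axis of plate_top, either way round below 0.05 rad and angle between pin_tips's own z axis and vertical below 0.05 rad and linear speed of replicator below 0.02 m/s and angular speed of replicator below 0.1 rad/s and contact force between the fingers and replicator above 1 N and contact force between replicator and plate below 0.1 N and contact force between replicator and nest below 0.1 N and contact force between replicator and dock below 0.1 N and contact force between replicator and rack below 0.1 N); the arm keeps its last pose, push and grip.
It fails at once if the replicator touches the plate (contact force between replicator and plate above 0.3 N).
It fails at once if the rack is moved by more than 10 mm (distance of rack from where it was at the start of the episode above 0.01 m).
It fails at once if the dish is moved by more than 10 mm (distance of dish from where it was at the start of the episode above 0.01 m).
It fails at once if the beaker is moved by more than 10 mm (distance of beaker from where it was at the start of the episode above 0.01 m).
It fails at once if the bottle is moved by more than 10 mm (distance of bottle from where it was at the start of the episode above 0.01 m).
It also fails if it takes over 72 s, if anything falls off the work surface, if the arm or the gripper's body presses on something with over 40 N, if the wrist force passes 120 N, or if a joint passes its speed limit or range.

### The arm

A 6-joint arm with a two-finger parallel gripper is mounted at the origin on the work surface. World frame = base frame: x ahead of the robot, y to its left, z up, the work surface at z = 0. Lengths are in mm, angles in rad, forces in N, time in s.
With the tool pointing down it reaches from about 400 to 925 mm from the base axis. Payload 12.5 kg.
Tool frame: the origin (TCP) lies midway between the tips of the shut fingers; the grasp point (between the pads) lies 19 mm behind it (env.grip_depth is the distance from the TCP to the grasp point, in mm); z points along the fingers, y is the line along which they close (so a half turn about z gives the same grasp; the last joint's range is limited). The gripper opens to 95 mm and grips with 3 to 60 N. Pads are 20 mm wide; open, the fingers measure 119 mm over their backs; the gripper's body (75 mm by 180 mm) begins 59 mm behind the grasp point.
Start: joints at [1.207, 0.491, 1.559, -0, 1.092, -0.106], TCP at [159.328, 604.369, 214.661] pointing down, gripper open.
Joint ranges: [-3.1, 3.1], [-0.84, 2.19], [0.05, 2.79], [-1.13, 4.28], [0.06, 2.93], [-2.69, 2.69]. Speed limits (rad/s): [2.22, 2.22, 2.79, 3.14, 3.14, 3.14].

### API

Orientations are given as [roll, pitch, yaw] about the fixed x, y, z axes, in that order (R = Rz(yaw) Ry(pitch) Rx(roll)).
In Python, from cell import monitor, viewer, order, env gives the robot as it stands.
- The arm moves only by the tool move_arm, never from a script. Its argument "moves" is one flat list of numbers, 4 for each row, row after row: the shift along the tool's x, y, z normalised to -1 to 1, where 1 is 0.15 m, then the turn about the tool's z normalised to -1 to 1, where 1 is pi/2 rad. A call has 1 to 10 rows; each row shifts and turns the commanded pose from where the row before left it, along the tool's axes as they then stand; what a row does not reach is not made up. A row lasts 1/8 s, in which the tool goes at most 62.5 mm and 10.7 degrees, less where a joint would pass 70% of its speed; a pose out of reach is approached as far as the arm can. A call with a number of a shift or a turn outside -1 to 1 is refused whole. A call with a gripper value outside its range is refused whole. "claw" is the finger opening in mm, from 0 to 95.1, set as the call begins (left out, the last holds). The fingers move at their own pace and stop on an object; the grip force is fixed at half the most. Time passes only in rows, so rows that do not move let the fingers close. It gives the time, the measured TCP pose, the force, the opening and the grip force at its end, in the units of the state.
- monitor.state(): the state, without advancing time (a new reading comes with each control period).
- viewer.read_camera(name): name is "side" or "top"; returns the picture (480x640x3 uint8, red, green, blue); there is no depth.
- viewer.camera_info(name): a dict with "K" (3x3 intrinsics, pixels), "camera_from_world" (4x4, takes a point from world to camera coordinates). Camera axes: x right, y down, z forward; pixel columns grow to the right and rows downward; lengths in mm; the calibration is good to about 2 mm. A picture is of the moment at which its call begins. camera_info takes no time and is no camera call.
- order.job_done(): hands the job in; it is judged then, once.
The state is a dict: "t": time; "joints": joint angles; "qvel": joint speeds; "tau": joint torques, N m; "eef_pos": TCP position; "tcp_rot": TCP orientation; "ft_force": force on the tool from outside, world axes, zero at the start; "moment": the same for the moment, N m; "opening": opening from 0.0 (shut) to 1.0 (fully open); "grip_force": force on a finger pad.
Only numpy, scipy, OpenCV 4.12 (cv2) and the standard library are available. Lean on these libraries where they do the work, as an engineer would, in place of code of your own. Each camera call takes 0.05 s, during which the arm holds its last target. There are 200 camera calls.

## Working session

There is one attempt and no reset: what is moved stays moved. The work goes in short steps, Python scripts to look and compute and a tool call to move; the robot and the scene stay as the last step left them, time stands still between calls to the robot, and variables do not carry over. Pictures are saved under pics/ and viewed, at most 10 in all, crops included, and the job is handed in when it is done.

Besides the shell and the picture viewer there is one more tool, called after ">>>" in YAML: its name, and indented under it one key for each argument. move_arm: Moves the arm, as the interface text tells. Scaled input: -1 to 1 covers 0.15 m each way for a shift and pi/2 rad each way for a turn. Its arguments: {"type":"object","properties":{"moves":{"type":"array"},"claw":{"type":"number"}},"required":["moves"]}

```bash
ls; mkdir -p pics; python3 - <<'E'
from cell import monitor, viewer, order, env
import cv2,numpy as np
print(monitor.state())
for n in("top","side"):
    im=viewer.read_camera(n);cv2.imwrite(f"pics/{n}0.png",im[:,:,::-1]);i=viewer.camera_info(n)
    print(n,np.round(i["K"],1).tolist(),np.round(i["camera_from_world"],4).tolist())
E
```

```text
pics
{'t': 0.0, 'joints': array([ 1.20740555e+00,  4.91569046e-01,  1.55948524e+00,  3.17535607e-06,
        1.09168351e+00, -1.05615062e-01]), 'qvel': array([-1.30847749e-03,  8.40553837e-04, -7.22193011e-04,  8.79714839e-05,
        8.61158782e-04,  6.58193691e-04]), 'tau': array([ 7.89700025e-04, -6.12625337e+01, -2.58191603e+01,  6.92489860e-02,
        4.80671972e-02, -7.26210260e-05]), 'eef_pos': array([159.22596999, 604.11152724, 214.0435286 ]), 'tcp_rot': array([-3.14045419e+00, -1.23520030e-04,  2.88381540e+00]), 'ft_force': array([0.47763746, 0.18739889, 0.56049574]), 'moment': array([-0.03272694,  0.00937947, -0.00517503]), 'grip_force': 0.0, 'opening': 0.9987893509562223}
top [[511.6, 0.0, 319.2], [0.0, 511.6, 242.4], [0.0, 0.0, 1.0]] [[0.0014, -0.9993, 0.0364, -15.8691], [-0.9979, -0.0038, -0.0645, 621.275], [0.0645, -0.0362, -0.9973, 892.1538], [0.0, 0.0, 0.0, 1.0]]
side [[526.0, 0.0, 314.2], [0.0, 526.0, 235.4], [0.0, 0.0, 1.0]] [[0.9873, -0.1569, 0.0237, -646.4045], [-0.0725, -0.5792, -0.8119, 111.4927], [0.1411, 0.7999, -0.5833, 746.024], [0.0, 0.0, 0.0, 1.0]]
```

View pics/top0.png

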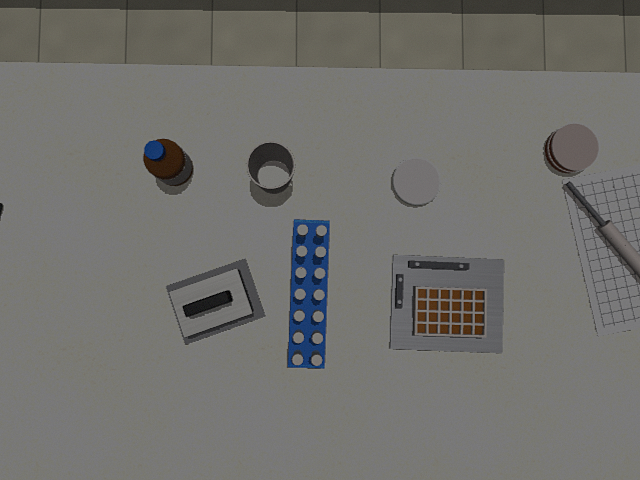

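View pics/side0.png

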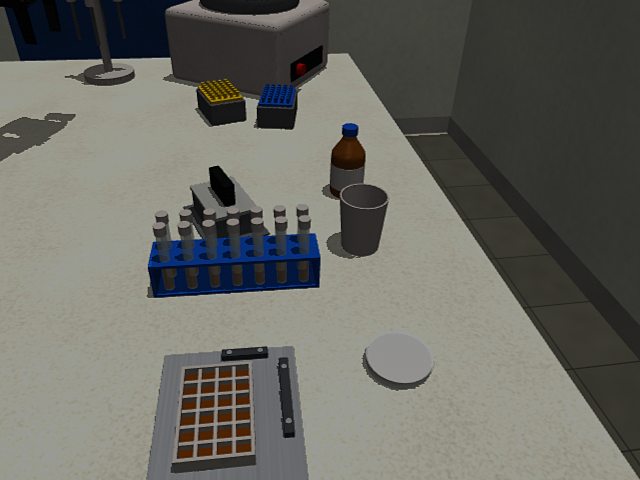

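Top view: the dock and replicator are near (210,302) and the rack near (309,295). The nest is about (391–504, 255–352), with stop bars at (438,265) and (399,291), and the plate centre is near (451,312). The side view shows the same layout. Next I'll measure these.

```bash
cat > h.py <<'E'
from cell import monitor, viewer, order, env
import cv2,numpy as np
def ray(n,uv,z):
    i=viewer.camera_info(n);K=np.array(i["K"]);T=np.array(i["camera_from_world"]);R,t=T[:3,:3],T[:3,3]
    uv=np.atleast_2d(np.array(uv,float));d=(R.T@np.linalg.inv(K)@np.c_[uv,np.ones(len(uv))].T).T;c=-R.T@t
    return (c+d*((z-c[2])/d[:,2])[:,None])[:,:2]
def proj(n,p):
    i=viewer.camera_info(n);T=np.array(i["camera_from_world"]);q=np.array(i["K"])@(T[:3,:3]@np.atleast_2d(p).T+T[:3,3:]);return (q[:2]/q[2]).T
def grab(n,f):
    im=np.ascontiguousarray(viewer.read_camera(n)[:,:,::-1]);cv2.imwrite("pics/"+f,im);return im
def rects(mask,n,z,amin=60):
    "components of a mask cast on plane z: area px, centroid px, min rect centre, size, angle (deg)"
    cs,_=cv2.findContours(mask.astype(np.uint8),cv2.RETR_EXTERNAL,cv2.CHAIN_APPROX_NONE);out=[]
    for c in cs:
        a=cv2.contourArea(c)
        if a<amin: continue
        r=cv2.minAreaRect(ray(n,c[:,0],z).astype(np.float32))
        out.append((a,c[:,0].mean(0).round(),np.round(r[0],1),np.round(r[1],1),round(r[2],1)))
    return out
E
python3 - <<'E'
from h import *
im=cv2.imread("pics/top0.png");hsv=cv2.cvtColor(im,cv2.COLOR_BGR2HSV)
cv2.imwrite("pics/nest.png",cv2.resize(im[245:365,380:515],None,fx=5,fy=5,interpolation=cv2.INTER_CUBIC)[:600])
cv2.imwrite("pics/dock.png",cv2.resize(im[250:350,160:335],None,fx=4.5,fy=4.5,interpolation=cv2.INTER_CUBIC)[:,:800])
for p in [(451,289),(470,340),(395,340),(430,264),(415,300),(440,301),(445,345),(225,285),(205,303),(255,300),(350,300)]: print(p,im[p[1],p[0]],hsv[p[1],p[0]])
dark=hsv[...,2]<60
for r in rects(dark[240:370,160:520]*1,"top",16,20): print("dark (offset 160,240)",r[0],r[1]+[160,240])
E
```

```text
(451, 289) [115 117 123] [  8  17 123]
(470, 340) [102  99  98] [113  10 102]
(395, 340) [107 104 105] [130   7 107]
(430, 264) [53 50 52] [140  14  53]
(415, 300) [80 81 85] [ 6 15 85]
(440, 301) [ 81  90 107] [ 10  62 107]
(445, 345) [104 101 102] [130   7 104]
(225, 285) [112 115 116] [ 23   9 116]
(205, 303) [29 31 28] [70 25 31]
(255, 300) [78 74 76] [135  13  78]
(350, 300) [119 119 118] [ 90   2 119]
dark (offset 160,240) 578.5 [207. 303.]
dark (offset 160,240) 63.5 [413. 310.]
dark (offset 160,240) 156.0 [398. 291.]
dark (offset 160,240) 220.5 [231. 312.]
dark (offset 160,240) 366.5 [438. 265.]
```

View pics/nest.png

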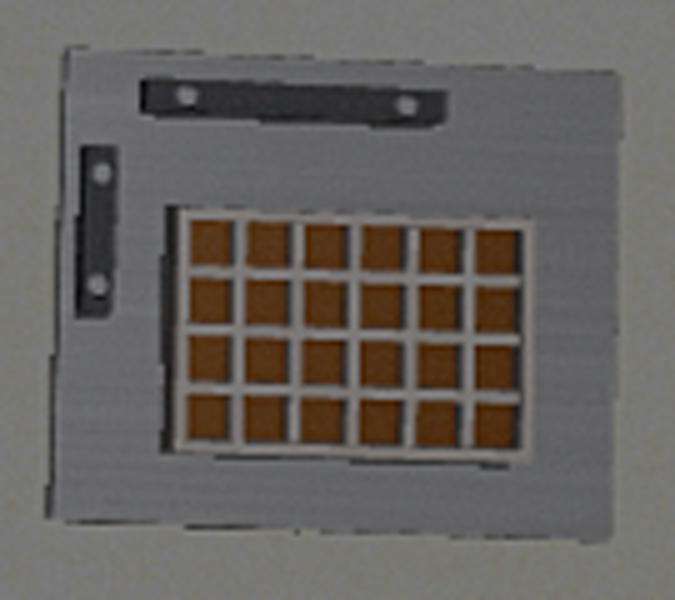

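View pics/dock.png

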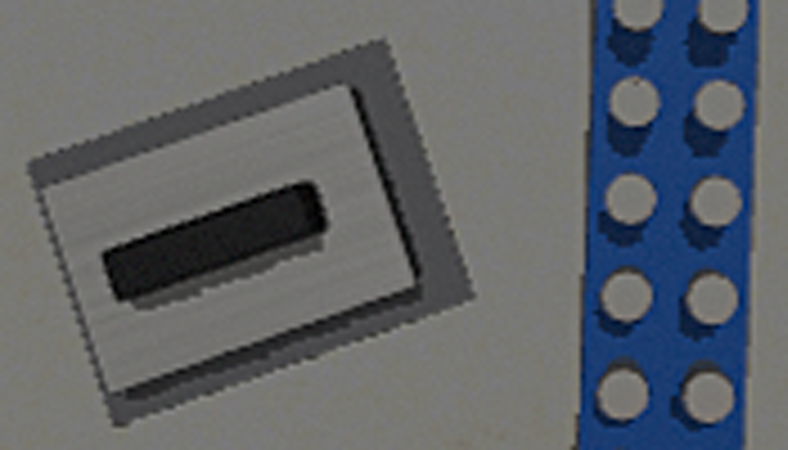

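Nest crop: the board corners (5× crop px) are (68,47), (620,72), (612,542) and (48,517), and the plate rim corners are (180,208), (535,220), (528,462) and (175,450). Dock crop: the head plate corners are (40,185), (350,85), (420,285) and (112,395), and the handle is centred near (214,241).

```bash
python3 - <<'E'
from h import *
T=np.array(viewer.camera_info("top")["camera_from_world"]);print("cam",-T[:3,:3].T@T[:3,3])
im=cv2.imread("pics/top0.png");hsv=cv2.cvtColor(im,cv2.COLOR_BGR2HSV)
def rep(name,px,s,off,z):
    w=ray("top",(np.array(px,float)+.5)/s-.5+off,z);e=np.roll(w,-1,0)-w
    print(name,"corners",w.round(1).tolist(),"c",w.mean(0).round(1),"len",np.hypot(*e.T).round(1),"ang",np.degrees(np.arctan2(e[:,1],e[:,0])).round(1))
rep("board",[(68,47),(620,72),(612,542),(48,517)],5,(380,245),6)
rep("plate",[(180,208),(535,220),(528,462),(175,450)],5,(380,245),26)
rep("farbar",[(141,78),(447,92),(443,126),(141,112)],5,(380,245),16)
rep("sidebar",[(80,146),(118,147),(112,317),(75,316)],5,(380,245),16)
rep("head",[(40,185),(350,85),(420,285),(112,395)],4.5,(160,250),53)
rep("dockrim/foot",[(28,160),(385,40),(473,297),(118,425)],4.5,(160,250),0)
rep("handletop",[(103,250),(310,182),(325,232),(118,300)],4.5,(160,250),95)
b=(hsv[...,0]>100)&(hsv[...,0]<130)&(hsv[...,1]>120)
for r in rects(b,"top",60,100):print("blue",r)
# white mask plate, orange wells
o=((hsv[...,0]>5)&(hsv[...,0]<20)&(hsv[...,1]>150)); o[:, :390]=0;o[:,500:]=0;o[:250]=0
n,l,s,c=cv2.connectedComponentsWithStats(o.astype(np.uint8));
k=s[:,4]>40;k[0]=False;w=c[k];print("wells",len(w))
if len(w)==24:
    W=ray("top",w,10);print("wells z10 centre",W.mean(0),"rect",cv2.minAreaRect(W.astype(np.float32)))
for n,box,z in(("handle",(270,330,170,250),95),):
    m=np.zeros(im.shape[:2],bool);m[box[0]:box[1],box[2]:box[3]]=hsv[box[0]:box[1],box[2]:box[3],2]<45
    print(n,rects(m,"top",z,50))
E
```

```text
cam [562.41532309  18.77730017 930.32750738]
board corners [[601.5, -149.4], [593.0, -352.7], [422.8, -346.0], [432.5, -140.8]] c [ 512.5 -247.2] len [203.5 170.3 205.5 169.2] ang [-92.4 177.7  87.3  -2.9]
plate corners [[543.6, -185.3], [539.5, -312.8], [454.0, -308.6], [458.6, -182.6]] c [ 498.9 -247.3] len [127.6  85.6 126.1  85.1] ang [-91.9 177.2  87.9  -1.8]
farbar corners [[590.0, -173.9], [585.3, -285.2], [573.0, -283.5], [577.8, -173.8]] c [ 581.5 -229.1] len [111.4  12.4 109.8  12.2] ang [-92.5 172.2  87.5  -0.6]
sidebar corners [[565.6, -151.6], [565.2, -165.3], [504.6, -162.6], [504.9, -149.3]] c [ 535.1 -157.2] len [13.7 60.7 13.3 60.7] ang [-91.4 177.4  88.4  -2.2]
head corners [[536.3, 241.9], [574.0, 126.4], [498.8, 99.3], [458.1, 213.6]] c [516.8 170.3] len [121.5  80.  121.4  83.2] ang [ -71.9 -160.2  109.6   19.9]
dockrim/foot corners [[544.6, 260.3], [592.9, 119.1], [490.2, 83.0], [440.0, 222.8]] c [516.9 171.3] len [149.2 108.9 148.6 111.2] ang [ -71.1 -160.6  109.7   19.7]
handletop corners [[514.4, 208.4], [538.6, 135.2], [520.8, 129.6], [496.7, 202.8]] c [517.6 169. ] len [77.2 18.7 77.1 18.6] ang [ -71.7 -162.7  108.2   17.6]
blue (5142.0, array([308., 294.]), array([533. ,   5.4]), array([ 61.1, 249.3]), 88.0)
blue (302.0, array([154., 150.]), array([774.7, 269.4]), array([32.9, 33.8]), 0.6)
wells 24
wells z10 centre [ 498.49838947 -250.52497053] rect ((498.5595703125, -250.42828369140625), (104.10392761230469, 62.907596588134766), 88.24237060546875)
handle [(529.5, array([207., 303.]), array([517.6, 168.6]), array([19.3, 78.6]), 19.4)]
```

>>> move_arm:
  moves: [0,0,0,-0.068,0,0,0,-0.068,-0.285,-0.182,0,0,-0.285,-0.182,0,0,-0.285,-0.182,0,0,-0.285,-0.182,0,0,-0.285,-0.182,0,0,-0.285,-0.182,0,0,-0.285,-0.182,0,0]
  claw: 95

```text
t: 1.23
eef_pos: [451.0, 399.1, 214.4]
tcp_rot: [-3.141, -0.0, 3.097]
ft_force: [0.2, -0.5, -0.5]
opening: 0.999
grip_force: 0.0
```

```bash
cat >> h.py <<'E'
NO=np.array([533.3,-228.6]);NY=np.radians(-2.5)
def tgt(x,y,z=None):
    s=monitor.state();p=s["eef_pos"];w=s["tcp_rot"][2];c,n=np.cos(w),np.sin(w);d=np.array([x,y])-p[:2]
    print("pose",p.round(1),"rot",np.degrees(s["tcp_rot"]).round(2),"t",round(s["t"],2),"F",s["ft_force"].round(1),"open",round(s["opening"]*95.1,1))
    print("tool shift units",np.round([(c*d[0]+n*d[1])/150,(n*d[0]-c*d[1])/150,0 if z is None else (p[2]-z)/150],4))
def nest(x,y): c,s=np.cos(NY),np.sin(NY);return NO+[c*x-s*y,s*x+c*y]
E
python3 -c "
from h import *
print(nest(-105,-20));tgt(*nest(-105,-20),12)"
```

```text
[ 427.52754899 -244.00092876]
pose [451.  399.1 214.4] rot [-1.7999e+02 -2.0000e-02  1.7747e+02] t 1.23 F [ 0.2 -0.5 -0.5] open 95.0
tool shift units [-0.033  -4.2898  1.3495]
```

>>> move_arm:
  moves: [0,-0.3064,0,0,0,-0.3064,0,0,0,-0.3064,0,0,0,-0.3064,0,0,0,-0.3064,0,0,0,-0.3064,0,0,0,-0.3064,0,0]

```text
t: 2.1
eef_pos: [435.3, 77.4, 214.6]
tcp_rot: [3.142, -0.0, 3.098]
ft_force: [0.5, -0.3, -0.3]
opening: 1.001
grip_force: 0.0
```

>>> move_arm:
  moves: [0,-0.3064,0,0,0,-0.3064,0,0,0,-0.3064,0,0,0,-0.3064,0,0,0,-0.3064,0,0,0,-0.3064,0,0,-0.033,-0.3064,0,0]

```text
t: 2.98
eef_pos: [425.9, -244.3, 214.5]
tcp_rot: [3.141, -0.0, 3.097]
ft_force: [0.7, 0.4, 0.5]
opening: 1.0
grip_force: 0.0
```

>>> move_arm:
  moves: [0,0,0.27,0,0,0,0.27,0,0,0,0.27,0,0,0,0.25,0,0,0,0.15,0,0,0,0.1,0,0,0,0,0,0,0,0,0]

```text
t: 3.98
eef_pos: [426.7, -243.0, 18.8]
tcp_rot: [-3.141, 0.001, 3.097]
ft_force: [-0.5, 0.1, 0.4]
opening: 1.002
grip_force: 0.0
```

```bash
python3 -c "
from h import *
tgt(*nest(-87,-20),12.5)
im=grab('top','top1.png');cv2.imwrite('pics/top1c.png',cv2.resize(im[220:400,340:540],None,fx=3,fy=3))"
```

```text
pose [ 426.7 -243.    18.8] rot [-1.7997e+02  5.0000e-02  1.7747e+02] t 3.98 F [-0.5  0.1  0.4] open 95.3
tool shift units [-0.1258 -0.0065  0.0419]
```

View pics/top1c.png

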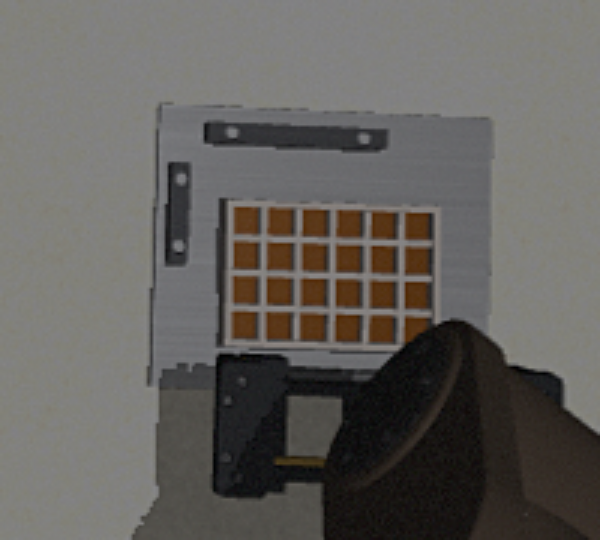

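The fingers are straddling the near side of the plate, with the whole plate visible just ahead of them at about (235–440, 200–350) in the crop. Now I'll push toward +x.

>>> move_arm:
  moves: [0,0,0.04,0,-0.06,0,0,0,-0.06,0,0,0,-0.04,0,0,0,-0.04,0,0,0,-0.04,0,0,0,-0.03,0,0,0,-0.03,0,0,0]

```text
t: 5.03
eef_pos: [471.6, -244.7, 12.1]
tcp_rot: [3.141, -0.0, 3.097]
ft_force: [-1.2, -0.0, 0.1]
opening: 0.996
grip_force: 0.6
```

```bash
python3 -c "
from h import *
tgt(*nest(-53,-20),12.5)"
```

```text
pose [ 471.6 -244.7   12.1] rot [ 1.7999e+02 -1.0000e-02  1.7747e+02] t 5.03 F [-1.2 -0.   0.1] open 94.7
tool shift units [-0.0532 -0.0079 -0.0028]
```

>>> move_arm:
  moves: [-0.015,0,0,0,-0.012,0,0,0,-0.01,0,0,0,0,0,0,0]

```text
t: 5.52
eef_pos: [477.1, -245.1, 12.1]
tcp_rot: [-3.142, 0.0, 3.097]
ft_force: [0.2, 0.2, 0.2]
opening: 0.997
grip_force: 0.0
```

>>> move_arm:
  moves: [-0.007,0,0,0,-0.007,0,0,0,0,0,0,0]

```text
t: 5.9
eef_pos: [479.1, -245.1, 12.1]
tcp_rot: [-3.142, 0.0, 3.097]
ft_force: [-0.2, 0.3, -0.8]
opening: 0.998
grip_force: 0.0
```

>>> move_arm:
  moves: [-0.007,0,0,0,-0.007,0,0,0,0,0,0,0]

```text
t: 6.28
eef_pos: [479.5, -245.0, 12.1]
tcp_rot: [3.14, -0.003, 3.098]
ft_force: [-11.0, -3.1, 5.1]
opening: 0.993
grip_force: 5.4
```

```bash
python3 -c "
from h import *
im=grab('top','top2.png');a=cv2.resize(im[240:350,380:515],None,fx=5,fy=5,interpolation=cv2.INTER_CUBIC);cv2.imwrite('pics/top2c.png',a)
tgt(*nest(-53,-20))"
```

```text
pose [ 479.5 -245.    12.1] rot [179.94  -0.18 177.48] t 6.33 F [-10.8  -2.8   5.9] open 94.8
tool shift units [-0.0005 -0.0083  0.    ]
```

View pics/top2c.png

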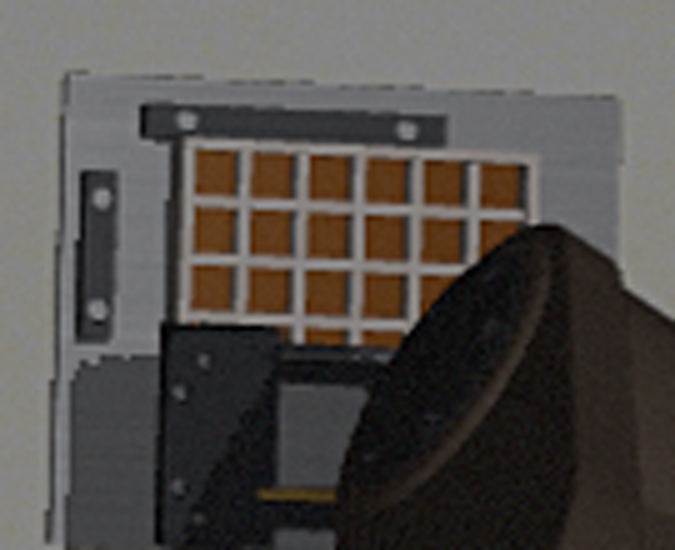

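The plate is now flush against the far bar at about (290,140) in the crop. It made contact exactly where predicted, with 11 N of force. Next I'll back off, rotate and push toward +y.

>>> move_arm:
  moves: [0.1,0,0,0,0.1,0,0,0,0,0,-0.2,0,0,0,-0.2,0]

```text
t: 6.82
eef_pos: [450.2, -243.7, 72.6]
tcp_rot: [3.141, -0.001, 3.097]
ft_force: [0.8, -0.0, 0.7]
opening: 1.001
grip_force: 0.0
```

>>> move_arm:
  moves: [0,0,0,0.1111,0,0,0,0.1111,0,0,0,0.1111,0,0,0,0.1111,0,0,0,0.1111,0,0,0,0.1111,0,0,0,0.1111,0,0,0,0.1111,0,0,0,0.1111,0,0,0,0]
  claw: 50

```text
t: 8.07
eef_pos: [450.5, -243.8, 72.1]
tcp_rot: [3.142, -0.0, 1.528]
ft_force: [0.1, 0.3, -0.4]
opening: 0.522
grip_force: 0.0
```

```bash
python3 -c "
from h import *
tgt(*nest(0,-116),12.5)"
```

```text
pose [ 450.5 -243.8   72.1] rot [ 1.800e+02 -1.000e-02  8.753e+01] t 8.07 F [ 0.1  0.3 -0.4] open 49.7
tool shift units [-0.6484  0.5464  0.3972]
```

>>> move_arm:
  moves: [-0.216,0,0,0,-0.216,0,0,0,-0.216,0.09,0,0,0,0.228,0,0,0,0.228,0,0,0,0,0.2,0,0,0,0.15,0,0,0,0.047,0,0,0,0,0]

```text
t: 9.2
eef_pos: [528.5, -344.6, 12.6]
tcp_rot: [-3.141, -0.0, 1.528]
ft_force: [-0.5, -0.0, 0.4]
opening: 0.524
grip_force: 0.0
```

>>> move_arm:
  moves: [0.06,0,0,0,0.06,0,0,0,0.04,0,0,0,0.04,0,0,0,0.02,0,0,0,0,0,0,0]

```text
t: 9.95
eef_pos: [530.1, -311.3, 12.5]
tcp_rot: [-3.141, -0.0, 1.527]
ft_force: [0.7, -0.8, 0.5]
opening: 0.526
grip_force: 0.0
```

```bash
python3 -c "
from h import *
tgt(*nest(0,-74),12.5)"
```

```text
pose [ 530.1 -311.3   12.5] rot [-1.7999e+02 -2.0000e-02  8.7490e+01] t 9.95 F [ 0.7 -0.8  0.5] open 50.0
tool shift units [ 0.0584 -0.0027 -0.    ]
```

8.8 mm left.

>>> move_arm:
  moves: [0.015,0,0,0,0.013,0,0,0,0.01,0,0,0,0.007,0,0,0,0,0,0,0]

```text
t: 10.58
eef_pos: [530.4, -304.7, 12.5]
tcp_rot: [-3.141, -0.0, 1.527]
ft_force: [-0.8, -0.1, 0.2]
opening: 0.525
grip_force: 0.0
```

>>> move_arm:
  moves: [0.007,0,0,0,0.006,0,0,0,0,0,0,0]

```text
t: 10.95
eef_pos: [530.8, -303.7, 12.8]
tcp_rot: [3.141, 0.001, 1.527]
ft_force: [-0.7, -5.4, 0.5]
opening: 0.524
grip_force: 2.6
```

>>> move_arm:
  moves: [0.006,0,0,0,0,0,0,0,0,0,0,0]

```text
t: 11.32
eef_pos: [530.8, -303.7, 12.9]
tcp_rot: [3.14, 0.002, 1.527]
ft_force: [-1.5, -10.4, -0.4]
opening: 0.524
grip_force: 5.0
```

>>> move_arm:
  moves: [-0.08,0,0,0,-0.1,0,0,0,-0.1,0,0,0,0,0,-0.25,0,0,0,-0.3,0,0,0,-0.3,0,0,0,-0.35,0,0,0,0,0]
  claw: 60

```text
t: 12.32
eef_pos: [529.7, -345.5, 196.7]
tcp_rot: [3.136, 0.004, 1.526]
ft_force: [-0.4, 0.6, -0.7]
opening: 0.634
grip_force: 0.0
```

```bash
python3 -c "
from h import *
im=grab('top','top3.png');a=cv2.resize(im[240:360,380:515],None,fx=5,fy=5,interpolation=cv2.INTER_CUBIC);cv2.imwrite('pics/top3c.png',a)
grab('side','side3.png')
tgt(517.3,169.8)"
```

```text
pose [ 528.4 -344.4  192.6] rot [179.98   0.    87.46] t 12.43 F [ 0.1 -0.4 -0.8] open 59.6
tool shift units [ 3.4214 -0.2262  0.    ]
```

View pics/top3c.png

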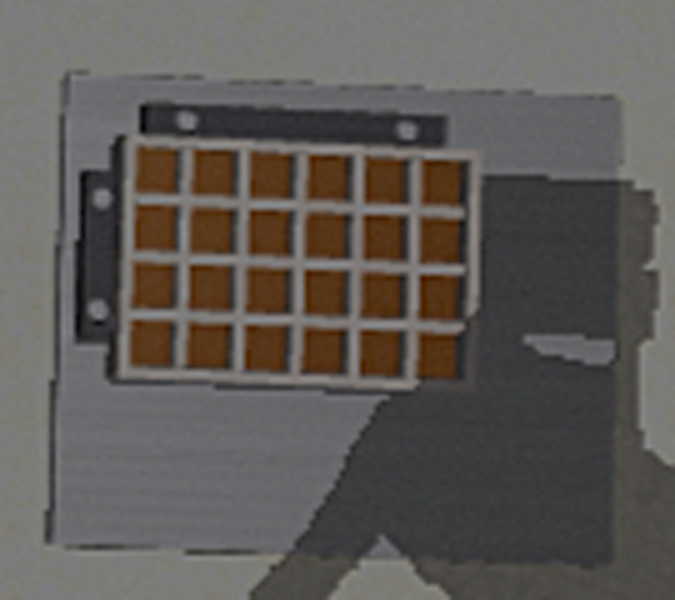

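The plate looks seated against both bars, with its rim corners (crop px) at about (125,136), (482,152), (478,390) and (118,378). I'll check that numerically and refine the replicator pose.

```bash
python3 - <<'E'
from h import *
w=ray("top",(np.array([(125,136),(482,152),(478,390),(118,378)],float)+.5)/5-.5+[380,240],26);e=np.roll(w,-1,0)-w
print("plate",w.mean(0),np.hypot(*e.T),np.degrees(np.arctan2(e[:,1],e[:,0])))
im=cv2.imread("pics/top3.png");hsv=cv2.cvtColor(im,cv2.COLOR_BGR2HSV)
def wells(f):
    hsv=cv2.cvtColor(cv2.imread(f),cv2.COLOR_BGR2HSV)
    o=((hsv[...,0]>5)&(hsv[...,0]<20)&(hsv[...,1]>130)); o[:, :390]=0;o[:,500:]=0;o[:250]=0
    n,l,s,c=cv2.connectedComponentsWithStats(o.astype(np.uint8));k=s[:,4]>40;k[0]=False;return ray("top",c[k],10)
a,b=wells("pics/top0.png"),wells("pics/top3.png");print(len(a),len(b),"shift",b.mean(0)-a.mean(0))
if len(a)==len(b)==24:
  for W in(a,b): 
    U,S,V=np.linalg.svd(W-W.mean(0));print("axis deg",np.degrees(np.arctan2(V[0,1],V[0,0])))
# handle + head top via side view: handle centroid cross-check
for n in("top","side"):
    print(n,"predicted handle top px",proj(n,[[517.5,168.8,95]]).round(1),"head",proj(n,[[516.8,170.3,53]]).round(1))
hs=cv2.cvtColor(cv2.imread("pics/side3.png"),cv2.COLOR_BGR2HSV);m=np.zeros(hs.shape[:2],bool);m[155:215,195:245]=hs[155:215,195:245,2]<45
for r in rects(m,"side",95,30):print(r)
ys,xs=np.nonzero(m);print(xs.mean(),ys.mean(),"pred handle centre",proj("side",[[517.3,169.5,74]]))
E
```

```text
plate [ 532.81525865 -228.54800453] [128.45119042  84.44162686 128.70061318  85.49269517] [-92.43008453 177.9620345   88.03843417  -2.20706404]
24 24 shift [34.52052905 19.45146288]
axis deg -92.05280908409871
axis deg -92.41486191869564
top predicted handle top px [[207.3 303.2]] head [[211.  302.3]]
side predicted handle top px [[220.7 176.3]] head [[222.2 196.9]]
(943.5, array([221., 204.]), array([513.8,  86.2]), array([74.9, 78.1]), 87.1)
(466.5, array([218., 160.]), array([514.7, 225.6]), array([45.8, 90.1]), 83.6)
219.40538847117796 188.83395989974937 pred handle centre [[221.54566311 186.72097657]]
```

>>> move_arm:
  moves: [0.3,0,0,0,0.35,-0.023,0,0,0.35,-0.023,0,0,0.35,-0.023,0,0,0.35,-0.023,0,0,0.35,-0.023,0,0,0.35,-0.023,0,0,0.35,-0.023,0,0,0.35,-0.023,0,0,0.32,-0.04,0,0]

```text
t: 13.68
eef_pos: [517.1, 171.5, 191.0]
tcp_rot: [-3.139, 0.0, 1.527]
ft_force: [-0.6, -0.1, -0.9]
opening: 0.627
grip_force: 0.0
```

>>> move_arm:
  moves: [0,0,0,-0.0805,0,0,0,-0.0805,0,0,0,-0.0805,0,0,0,0,0,0,0,0]

```text
t: 14.3
eef_pos: [517.5, 169.8, 191.8]
tcp_rot: [-3.14, -0.0, 1.903]
ft_force: [1.1, 0.3, -0.5]
opening: 0.634
grip_force: 0.0
```

```bash
python3 -c "
from h import *
tgt(517.2,169.7,57)"
```

```text
pose [517.5 169.8 191.8] rot [-1.7992e+02 -2.0000e-02  1.0904e+02] t 14.3 F [ 1.1  0.3 -0.5] open 60.3
tool shift units [ 2.000e-04 -2.300e-03  8.987e-01]
```

>>> move_arm:
  moves: [0,-0.002,0.25,0,0,0,0.25,0,0,0,0.2,0,0,0,0.12,0,0,0,0.079,0,0,0,0,0,0,0,0,0]

```text
t: 15.18
eef_pos: [517.7, 170.0, 58.3]
tcp_rot: [3.141, 0.0, 1.906]
ft_force: [0.5, -0.5, 0.4]
opening: 0.631
grip_force: 0.0
```

```bash
python3 -c "
from h import *
tgt(517.2,169.7,57)
a=grab('side','side4.png');cv2.imwrite('pics/side4c.png',cv2.resize(a[130:260,130:330],None,fx=4,fy=4,interpolation=cv2.INTER_CUBIC))"
```

```text
pose [517.7 170.   58.3] rot [179.95   0.   109.19] t 15.18 F [ 0.5 -0.5  0.4] open 60.0
tool shift units [-0.0005 -0.004   0.0089]
```

View pics/side4c.png

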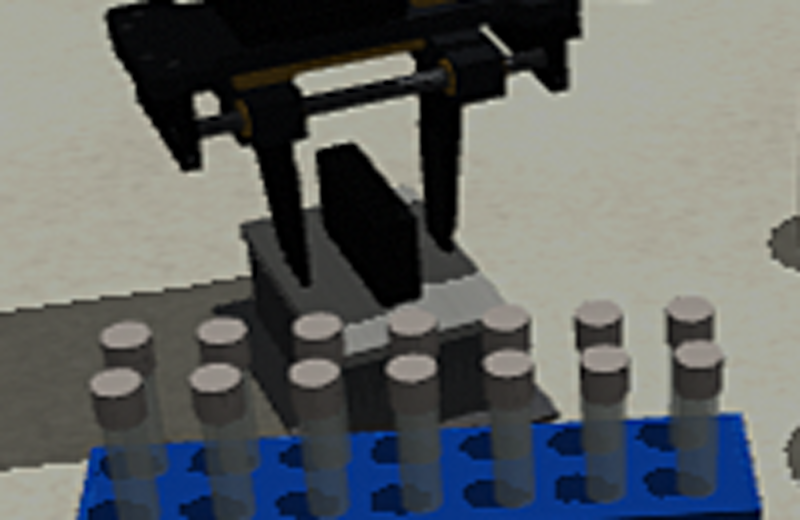

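The two fingers, at about (300,285) and (440,245) in the crop, straddle the black handle. Closing now.

>>> move_arm:
  moves: [0,0,0,0,0,0,0,0,0,0,0,0,0,0,0,0,0,0,0,0,0,0,0,0]
  claw: 8

```text
t: 15.98
eef_pos: [517.6, 169.9, 57.8]
tcp_rot: [3.141, -0.0, 1.906]
ft_force: [0.5, 0.9, -0.1]
opening: 0.208
grip_force: 30.0
```

>>> move_arm:
  moves: [0,0,-0.03,0,0,0,-0.05,0,0,0,-0.08,0,0,0,-0.15,0,0,0,-0.2,0,0,0,-0.25,0,0,0,-0.15,0,0,0,0,0]

```text
t: 16.98
eef_pos: [517.9, 170.0, 196.2]
tcp_rot: [3.138, 0.0, 1.906]
ft_force: [-0.1, -0.4, -4.6]
opening: 0.212
grip_force: 30.0
```

>>> move_arm:
  moves: [0,0,0,0.06,0,0,0,0.0605,0,0,0,0.0605,0,0,0,0.06,0,0,0,0,0,0,0,0]

```text
t: 17.73
eef_pos: [517.2, 169.8, 193.7]
tcp_rot: [-3.141, 0.0, 1.53]
ft_force: [0.3, -0.3, -3.2]
opening: 0.207
grip_force: 30.0
```

```bash
python3 -c "
from h import *
tgt(533.1,-229.2,150)"
```

```text
pose [517.2 169.8 193.7] rot [-1.7995e+02  1.0000e-02  8.7640e+01] t 17.73 F [ 0.3 -0.3 -3.2] open 19.6
tool shift units [-2.6535  0.2157  0.2913]
```

>>> move_arm:
  moves: [-0.1,0,0,0,-0.25,0.027,0,0,-0.32,0.027,0,0,-0.35,0.027,0,0,-0.35,0.027,0,0,-0.35,0.027,0,0,-0.35,0.027,0,0,-0.3,0.027,0,0,-0.2,0.027,0,0,-0.083,0,0,0]

```text
t: 18.98
eef_pos: [531.9, -231.2, 193.9]
tcp_rot: [-3.141, -0.0, 1.526]
ft_force: [-0.5, -0.4, -3.9]
opening: 0.207
grip_force: 30.0
```

>>> move_arm:
  moves: [0,0,0.15,0,0,0,0.15,0,0,0,0.1,0,0,0,0,0,0,0,0,0]

```text
t: 19.6
eef_pos: [532.9, -229.1, 134.9]
tcp_rot: [3.141, 0.0, 1.528]
ft_force: [-0.1, 0.3, -3.2]
opening: 0.211
grip_force: 30.0
```

```bash
python3 -c "
from h import *
tgt(533.1,-229.2,80)
grab('top','top5.png')
a=grab('side','side5.png');cv2.imwrite('pics/side5c.png',cv2.resize(a[260:480,110:350],None,fx=2.7,fy=2.7,interpolation=cv2.INTER_CUBIC))"
```

```text
pose [ 532.9 -229.1  134.9] rot [1.7995e+02 2.0000e-02 8.7540e+01] t 19.6 F [-0.1  0.3 -3.2] open 20.1
tool shift units [-3.000e-04  1.500e-03  3.661e-01]
```

View pics/side5c.png

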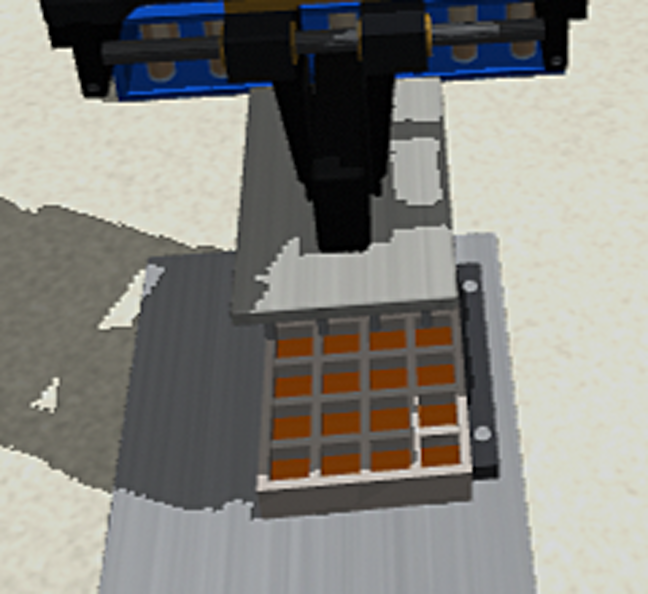

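The replicator hangs level above the plate. The head's front-top edge runs from about (234,310) to (455,300) in the crop, and the pins are visible just under it at x≈270–430. I'll check its centring against the plate using the same view.

```bash
python3 - <<'E'
from h import *
a=np.radians(-2.46);R=np.array([[np.cos(a),-np.sin(a)],[np.sin(a),np.cos(a)]])
def corners(c,hx,hy): return np.array([[-hx,-hy],[hx,-hy],[hx,hy],[-hx,hy]])@R.T+c
def crop(p): return ((p-[110,260]+.5)*2.7-.5).round(1)
for nm,c,hx,hy,z in(("head top",(532.9,-229.1),41,61,130.1),("head bot",(532.9,-229.1),41,61,122.1),("plate rim",(533.1,-229.2),43,64,26)):
    q=corners(c,hx,hy);print(nm,crop(proj("side",np.c_[q,np.full(4,z)])).tolist())
# edge refinement: top view bright head right edge etc.
s=cv2.imread("pics/side5.png");g=cv2.cvtColor(s,cv2.COLOR_BGR2GRAY)
cv2.imwrite("pics/side5d.png",cv2.resize(s[355:460,190:300],None,fx=5.5,fy=5.5,interpolation=cv2.INTER_CUBIC))
E
```

```text
head top [[231.1, 317.9], [460.1, 300.7], [442.6, 78.4], [250.4, 89.7]]
head bot [[233.5, 332.3], [460.4, 315.0], [443.0, 92.2], [252.3, 103.6]]
plate rim [[254.2, 495.1], [469.6, 476.1], [451.5, 238.1], [269.0, 250.9]]
```

View pics/side5d.png

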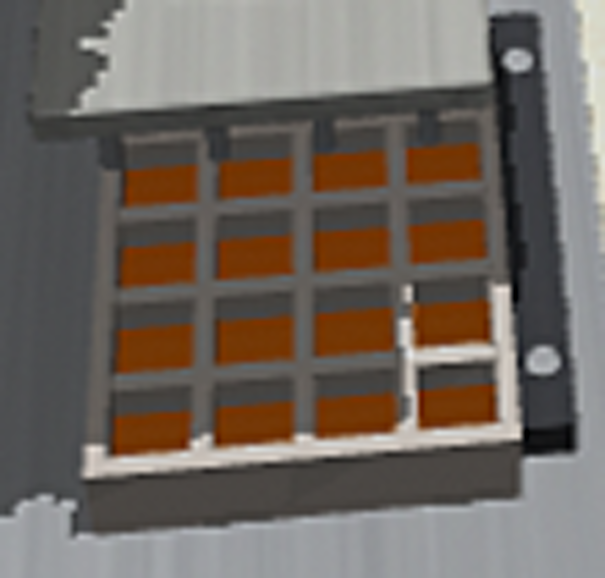

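The plate rim and head edges agree with the prediction to within 1–2 mm. I'll apply a correction of about +1 mm in y and +0.5 mm in x, then descend in stages.

>>> move_arm:
  moves: [0.0067,0.003,0,0,0,0,0.1,0,0,0,0.1,0,0,0,0.1,0,0,0,0.06,0,0,0,0.03,0,0,0,0,0,0,0,0,0]

```text
t: 20.7
eef_pos: [533.3, -228.2, 76.1]
tcp_rot: [3.141, 0.0, 1.528]
ft_force: [0.4, -0.4, -3.4]
opening: 0.21
grip_force: 30.0
```

```bash
python3 - <<'E'
from h import *
tgt(533.4,-228.1,69)
p=monitor.state()["eef_pos"]
a=np.radians(-2.46);R=np.array([[np.cos(a),-np.sin(a)],[np.sin(a),np.cos(a)]])
g=cv2.cvtColor(grab("side","side6.png"),cv2.COLOR_BGR2GRAY).astype(float)
g=cv2.GaussianBlur(g,(3,3),.7)
def edge(name,c,z,P,Q,sgn):  # strongest gradient across line P-Q (object frame) near its predicted place
    w=np.array([np.r_[R@(np.array(P)+(np.array(Q)-P)*t)+c,z] for t in np.linspace(.1,.9,25)])
    n=np.array(Q)-P;n=R@np.array([n[1],-n[0]])/np.hypot(*n);out=[]
    for q in w:
        s=np.arange(-6,6.01,.25);uv=proj("side",q+np.outer(s,np.r_[n,0])).astype(np.float32)
        v=cv2.remap(g.astype(np.float32),uv[:,:1],uv[:,1:],cv2.INTER_LINEAR)[:,0];d=np.gradient(v)
        k=np.argmax(sgn*d if sgn else abs(d));out.append(s[k])
    print(name,"normal",n.round(2),"offsets mm",np.round(out,1).tolist(),"median",np.median(out))
h=p[:2];z=53+p[2]-57.8;pc=np.array([533.2,-229.7])
edge("head front",h,z,(-41,-61),(41,-61),0)
edge("head right",h,z,(41,-61),(41,0),0)
edge("head left",h,z,(-41,0),(-41,-61),0)
edge("plate front",pc,26,(-43,-64),(43,-64),0)
edge("plate right",pc,26,(43,-64),(43,0),0)
edge("plate left",pc,26,(-43,0),(-43,-64),0)
E
```

```text
pose [ 533.3 -228.2   76.1] rot [1.7996e+02 1.0000e-02 8.7520e+01] t 20.7 F [ 0.4 -0.4 -3.4] open 20.0
tool shift units [0.0007 0.0007 0.0471]
head front normal [-0.04 -1.  ] offsets mm [-2.2, -2.2, -1.8, -1.8, -2.2, -2.2, -1.8, -1.8, -2.8, -2.0, -2.2, -2.0, -1.8, -2.0, -1.8, -1.8, -1.8, -1.5, -2.5, -2.0, -2.0, -1.8, -2.2, -2.2, -1.8] median -2.0
head right normal [ 1.   -0.04] offsets mm [-1.5, -1.0, -1.2, -1.2, -1.0, -1.0, -0.5, -0.8, -1.2, -1.2, -1.5, -1.0, -1.0, -0.8, -1.0, 1.5, 2.0, 0.8, 1.2, 0.8, 1.2, 1.0, -4.0, -5.2, -5.5] median -1.0
head left normal [-1.    0.04] offsets mm [0.0, -0.2, 0.2, 0.0, -0.5, -0.5, -0.8, 0.8, 0.2, 0.5, 0.0, 0.2, -0.2, 0.0, 0.0, -0.5, 0.5, 0.8, -6.0, 0.0, 0.2, 0.0, -0.2, 0.0, -0.5] median 0.0
plate front normal [-0.04 -1.  ] offsets mm [-6.0, -2.5, -2.2, -2.0, -6.0, -2.5, -2.2, -2.0, -2.5, -6.0, -2.2, -2.0, -1.8, -2.8, -2.2, -2.5, -2.8, -2.5, -2.8, -2.2, -2.2, -2.5, -2.2, -2.5, -2.2] median -2.5
plate right normal [ 1.   -0.04] offsets mm [1.0, -3.0, 0.2, 0.5, 1.0, 1.0, 1.2, 1.0, 1.0, 1.2, -3.2, 0.5, 1.0, 1.0, 1.2, 1.2, 1.5, -1.8, -1.8, -2.0, -1.5, -1.5, -1.5, -1.5, -1.0] median 0.5
plate left normal [-1.    0.04] offsets mm [-3.0, 4.8, 4.2, 4.5, -6.0, -6.0, -5.8, -3.8, -4.2, 4.8, 4.5, -4.5, -4.2, -4.5, -4.8, -4.8, -0.2, -5.0, -5.2, -4.2, -4.2, -4.2, -4.2, -4.8, 0.0] median -4.25
```

>>> move_arm:
  moves: [-0.005,0.005,0,0,0,0,0.02,0,0,0,0.015,0,0,0,0.01,0,0,0,0,0,0,0,0,0,0,0,0,0,0,0,0,0]

```text
t: 21.75
eef_pos: [533.8, -228.9, 69.0]
tcp_rot: [3.141, -0.0, 1.528]
ft_force: [0.2, -0.1, -3.1]
opening: 0.21
grip_force: 30.0
```

```bash
python3 - <<'E'
from h import *
s=monitor.state();tgt(533.8,-228.9,69);print(s["qvel"].round(4),s["grip_force"])
b=s["eef_pos"][2]-32.8-26;print("tip clearance est",b)
if 6<b<15 and abs(s["ft_force"][2])<5: print(order.job_done())
E
```

```text
pose [ 533.8 -228.9   69. ] rot [179.99  -0.    87.53] t 21.75 F [ 0.2 -0.1 -3.1] open 20.0
tool shift units [-0.0001 -0.0002 -0.    ]
[-0.0018 -0.002  -0.0004  0.0011  0.0007  0.0001] 29.99946355819702
tip clearance est 10.197604651044998
the job is handed in; nothing more can be done
None
```

I handed the job in at 21.75 s: the plate is against both stops, and the replicator is held still and level with its pin tips an estimated 10 mm above the rim, centred to about 1–2 mm by my measurements; no verdict came back.

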